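# Hold a manifold block against a sprung stop for the fitter

### The job

First turn the selector knob on the grey screwdriver controller to its blue dot, leaving it clicked in there. Then set the aluminium manifold block flat on the steel fixture bed, push its plain end squarely and centrally against the sprung stop until the pointer stands in the green band (never deep into the red), and keep holding it there so that I can bolt it down: finish while still holding it with the gripper, without letting go, and leave the other things on the bench where they are.

Things in the scene. Friction and masses are not known exactly. Their poses are not given: they have to be found in the camera images.
- selector_grip (a point): Selector knob: black disc, 44 mm across, with an upright bar grip 42 mm long (x), 14 mm thick (y), 32 mm high, on top of the grey controller. Point on the vertical turning axis, mid-bar, 97 mm above the bench, 7 mm under the bar's top; the bar rises 30 mm above the disc. z up; the axes turn with the knob. A white line on the bar's top marks its pointing end, -x.
- selector (a joint): Selector angle in rad; grows as the knob turns clockwise seen from above. Four detents, each marked by a 14 mm coloured dot on the box: white 0, yellow 0.524, blue 1.047, red 1.571; hard stops at the ends. Starts near white or yellow. Clicking over takes up to about 0.1 N m.
- controller: Fixed grey screwdriver controller box, 150 (x) x 140 (y) mm, 60 mm high, carrying the selector at the centre of its top; origin under its centre. At angle 0 the selector points along the box's -x.
- block_center (a point): Centre of the loose aluminium manifold block, about 0.36 kg: 70 mm long (x), 44 wide (y), 45 high (z); 22.5 mm above its underside. Its +x end is plain and flat; at its -x end a brass fitting, 22 mm across, sticks out 18 mm at mid height. Dark screw holes and a brass disc on top. It starts upright on the bench.
- block_front (a point): Middle of the block's plain +x end face, 35 mm from its centre; axes as the block's. This end goes against the stop.
- stop_face (a point): Middle of the sprung stop's pressing face: an upright dark steel pad 60 mm wide, 38 high, 12 thick. The face looks along its -x, so the block is pushed along +x. 32.5 mm above the bench and 22.5 above the bed, level with the centre of a block standing there. Moves with the pad. The fixed blue housing behind is 60 mm above the bench, the black pointer over it 66.5.
- stop (a joint): How far the stop is pushed in, in m: 0 free, 0.030 at its end. A spring gives 500 N per m from zero (force = 500 x this). On the housing's top the tip of the black pointer runs over a scale: white from 0 to 0.012, green from 0.012 to 0.024 (6 to 12 N), red beyond.
- bed_top (a point): Point on top of the fixed steel bed (250 x 110 mm, 10 mm thick), on its centre line, 70 mm before the free stop's face; x points along the bed to the stop, z up. The bed is flat and clear from 90 mm behind this point (-x) up to the stop, and 55 mm to each side.
- sealant: Bystander: yellow sealant bottle with a red cap, 42 mm diameter, 85 mm high, standing near the block; origin at its underside. Leave it standing where it is.
- spanner: Bystander: steel spanner, 180 mm long, lying flat on the bench. Leave it.
- screwdriver: Bystander: screwdriver with a blue handle, 200 mm long, lying on the bench. Leave it.
- fitting: Bystander: small brass fitting, 26 mm diameter, 32 mm high, standing on the bench. Leave it.
- tape_tub: Bystander: white plastic tub, 70 mm diameter, 40 mm high, on the bench. Leave it.

How it is judged:
By the outcome, as a careful person would: the job done as asked, in the order asked, and still so for the second after the job is handed in, while the arm keeps its last pose, push and grip.
It also fails if it takes over 59 s, if anything falls off the work surface, if the arm or the gripper's body presses on something with over 40 N, if the wrist force passes 120 N, or if a joint passes its speed limit or range.

### The arm

A 7-joint arm with a two-finger parallel gripper is mounted at the origin on the work surface. World frame = base frame: x ahead of the robot, y to its left, z up, the work surface at z = 0. Lengths are in m, angles in rad, forces in N, time in s.
With the tool pointing down it reaches from about 0.425 to 0.95 m from the base axis. Payload 16.7 kg.
Tool frame: the origin (TCP) lies at the very end of the fingers, on their centre line; the grasp point (between the pads) lies 19 mm behind it (tcp_to_grasp is the distance from the TCP to the grasp point, in m); z points along the fingers, y is the line along which they close (so a half turn about z gives the same grasp; the last joint's range is limited). The gripper opens to 94 mm and grips with 3 to 60 N. Pads are 16 mm wide; open, the fingers measure 119 mm over their backs; the gripper's body (75 mm by 177 mm) begins 78 mm behind the grasp point.
Start: joints at [1.071, 0.426, 0.074, 1.606, -0.034, 1.111, -0.067], TCP at [0.231, -0.634, 0.205] pointing down, gripper open.
Joint ranges: [-2.85, 2.85], [-0.5, 2.14], [-1.23, 1.37], [0.21, 2.46], [-1.02, 4.16], [0.16, 2.05], [-2.73, 2.73]. Speed limits (rad/s): [1.89, 1.89, 2.39, 2.39, 3.01, 3.01, 3.01].

### API

Orientations are given as a unit quaternion [x, y, z, w].
In Python, from plant import * gives the robot as it stands. The module is installed in compiled form; this text tells all that it offers.
- The arm moves only by the tool move_arm, never from a script. Its argument "targets" is a list of rows, each a list of 6 numbers: the shift along the tool's x, y, z in cm, then the turn, a rotation vector about the tool's x, y, z in rad. A call has 1 to 8 rows; each row shifts and turns the commanded pose from where the row before left it, along the tool's axes as they then stand; what a row does not reach is not made up. A row lasts 1/10 s, in which the tool goes at most 50 mm and 8.59 degrees, less where a joint would pass 70% of its speed; a pose out of reach is approached as far as the arm can. A call with a gripper value outside its range is refused whole. "grip" is the closure, from 0 (fully open) to 1 (shut), set as the call begins (left out, the last holds). The fingers move at their own pace and stop on an object; "squeeze" is the grip in N (left out, the last holds). Time passes only in rows, so rows that do not move let the fingers close. It gives the time, the measured TCP pose, the force, the opening and the grip force at its end, in the units of the state.
- state(): the state, without advancing time (a new reading comes with each control period).
- read_camera(name): name is "side" or "top"; returns a dict with "frame" (384x512x3 uint8, red, green, blue), "range_z" (384x512 float32, m along the optical axis (not along the pixel's ray), 0 where there is no reading), "intrinsics" (3x3 intrinsics, pixels), "R" (3x3) and "t" (3): a world point X has camera coordinates R X + t. Camera axes: x right, y down, z forward; pixel columns grow to the right and rows downward; lengths in m; the calibration is good to about 2 mm. A picture is of the moment at which its call begins.
- hand_in(): hands the job in; it is judged then, once.
The state is a dict: "t": time; "q": joint angles; "qd": joint speeds; "joint_efforts": joint torques, N m; "tool_pos": TCP position; "orientation": TCP orientation; "wrist_force": force on the tool from outside, world axes, zero at the start; "torque": the same for the moment, N m; "finger_gap": finger opening in m; "grasp_force": force on a finger pad.
Only numpy, scipy, OpenCV 4.12 (cv2) and the standard library are available. Lean on these libraries where they do the work, as an engineer would, in place of code of your own. Each camera call takes 0.05 s, during which the arm holds its last target. There are 200 camera calls.

## Working session

There is one attempt and no reset: what is moved stays moved. The work goes in short steps, Python scripts to look and compute and a tool call to move; the robot and the scene stay as the last step left them, time stands still between calls to the robot, and variables do not carry over. Pictures are saved under pics/ and viewed, at most 10 in all, crops included, and the job is handed in when it is done.

Besides the shell and the picture viewer there is one more tool, called by a JSON object that holds its "fn" and its "kwargs", one argument or row to a line. move_arm: Moves the arm, as the interface text tells. Its arguments: {"type":"object","properties":{"targets":{"type":"array"},"grip":{"type":"number"},"squeeze":{"type":"number"}},"required":["targets"]}

```bash
mkdir -p pics; cat > h.py <<'E'
from plant import *
import numpy as np, cv2
from scipy.spatial.transform import Rotation as Rn
def save(c,name):
    d=read_camera(c); np.savez('pics/'+name+'.npz',**d); cv2.imwrite('pics/'+name+'.png',d['frame'][:,:,::-1]); return d
def ld(name): return dict(np.load('pics/'+name+'.npz'))
def w(d,u,v,z=None):
    K,R,t=d['intrinsics'],d['R'],d['t']; r=np.linalg.inv(K)@[u,v,1.]
    if z is None:
        return R.T@(r*d['range_z'][int(round(v)),int(round(u))]-t)
    c=-R.T@t; m=R.T@r; return c+m*(z-c[2])/m[2]
def px(d,X):
    p=d['intrinsics']@(d['R']@np.array(X)+d['t']); return p[:2]/p[2]
def crop(d,u0,v0,u1,v1,k,name):
    cv2.imwrite('pics/'+name+'.png',cv2.resize(d['frame'][v0:v1,u0:u1,::-1],None,fx=k,fy=k,interpolation=cv2.INTER_CUBIC))
E
python3 - <<'E'
from h import *
a=save('top','top0'); b=save('side','side0')
cv2.imwrite('pics/both.png',cv2.resize(np.hstack([a['frame'],b['frame']])[:,:,::-1],(800,300)))
s=state(); print(s)
for d in(a,b): print(-d['R'].T@d['t'],d['R'].round(3).tolist(),d['intrinsics'].tolist())
E
```

```text
{'t': 0.1, 'q': array([ 1.07151097,  0.42662208,  0.07379554,  1.60651888, -0.03408746,
        1.11078528, -0.06709498]), 'qd': array([-7.94181603e-04, -2.57495799e-03, -4.08453879e-04, -3.23399288e-03,
       -1.44429818e-03, -6.03544429e-05,  6.55682411e-04]), 'joint_efforts': array([ 6.95575727e-03, -9.37467384e+01,  3.67611520e+00, -4.55040407e+01,
       -4.87119053e-02,  1.68499461e-02, -5.13074212e-05]), 'tool_pos': array([ 0.23119721, -0.63376945,  0.20488617]), 'orientation': array([ 9.84742290e-01,  1.74018198e-01, -1.22657934e-04, -5.24103021e-04]), 'wrist_force': array([-0.34380181,  0.24702544,  0.15735504]), 'torque': array([-0.03053463, -0.02058648,  0.02705931]), 'grasp_force': 0.0, 'finger_gap': 0.09386248761440659}
[ 0.41650595 -0.04867775  1.13947466] [[-0.019, -1.0, 0.009], [-0.994, 0.018, -0.112], [0.111, -0.011, -0.994]] [[439.2789590739554, 0.0, 260.5638280255563], [0.0, 439.2789590739554, 198.55904949999507], [0.0, 0.0, 1.0]]
[0.21219162 0.55324391 0.57581509] [[-0.883, -0.469, -0.016], [-0.266, 0.529, -0.806], [0.387, -0.707, -0.592]] [[348.8802003311862, 0.0, 250.93393688663895], [0.0, 348.8802003311862, 196.9740648836079], [0.0, 0.0, 1.0]]
```

View pics/top0.png

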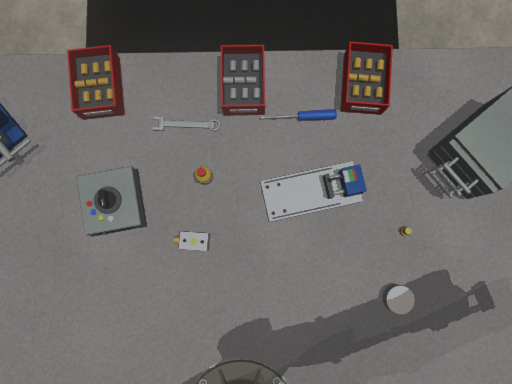

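View pics/side0.png

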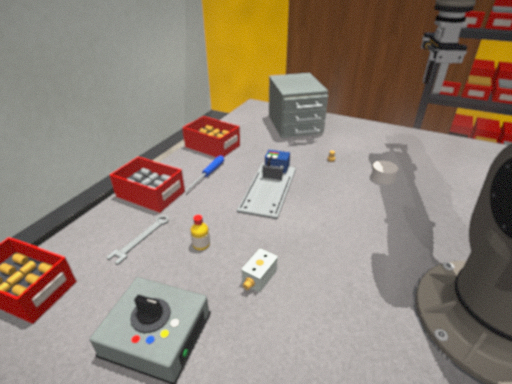

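The top view shows the controller at about (110,200), the block at (193,241) with its fitting to the left, the bottle at (203,175), and the bed at (312,191) with the stop at its right end (335–360,183). The side view agrees. Next I'll take enlarged crops.

```bash
python3 - <<'E'
from h import *
a=ld('top0')
l=cv2.resize(a['frame'][155:255,70:220,::-1],None,fx=5,fy=5,interpolation=cv2.INTER_CUBIC)
cv2.imwrite('pics/c1.png',l)
crop(a,255,155,375,230,6,'c2')
E
```

```text
(no output)
```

View pics/c1.png

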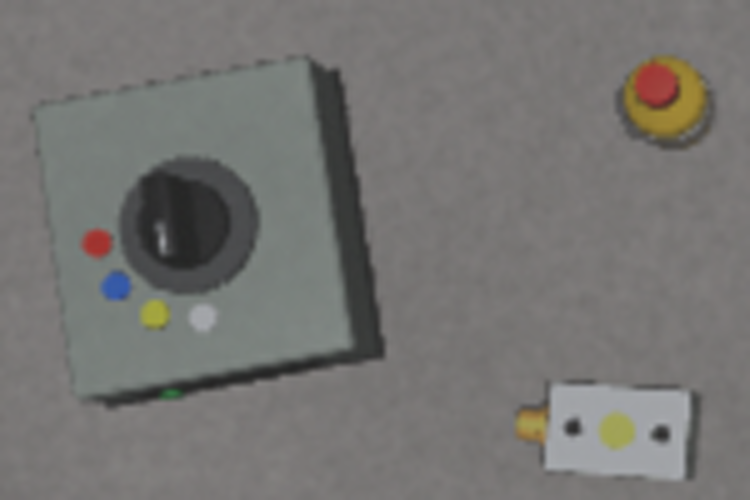

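View pics/c2.png

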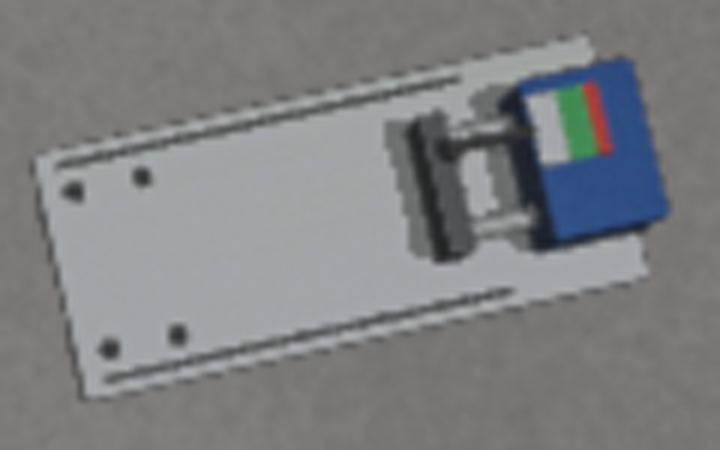

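The crops read well: controller corners, the four dots and the disc at (188,225) in c1; block corners in c1; bed corners and the pad's front edge (413,118)–(437,258) in c2.

```bash
python3 - <<'E'
from h import *
a=ld('top0'); s=ld('side0')
f=lambda u,v,z,k=5,o=(70,155): w(a,o[0]+(u+.5)/k-.5,o[1]+(v+.5)/k-.5,z)
np.set_printoptions(precision=4,suppress=True)
C=np.array([f(*p,.06) for p in[(35,105),(308,57),(353,348),(78,398)]]);print('ctrl',C[:,:2],C.mean(0))
k=f(188,225,.0695); print('disc',k)
for n,p in dict(w=(203,318),y=(155,314),b=(117,286),r=(97,243)).items():
    q=f(*p,.06)-C.mean(0); print(n,np.degrees(np.arctan2(q[1],q[0])))
B=np.array([f(*p,.045) for p in[(550,382),(692,391),(687,479),(543,469)]]);print('block',B[:,:2],B.mean(0),'disc',f(617,430,.045))
for p,q in((0,1),(3,2)): e=B[q]-B[p]; print('blockang',np.degrees(np.arctan2(e[1],e[0])),np.linalg.norm(e))
print('bottle',f(657,86,.085))
D=np.array([f(*p,.01,6,(255,155)) for p in[(37,155),(590,37),(648,273),(87,398)]]);print('bed',D[:,:2],D.mean(0))
for p,q in((0,1),(3,2)): e=D[q]-D[p]; print('bedang',np.degrees(np.arctan2(e[1],e[0])),np.linalg.norm(e))
for p in((413,118),(437,258)): print('padtop',f(*p,.0515,6,(255,155)))
def cloud(d):
    v,u=np.mgrid[0:384,0:512]; z=d['range_z']; P=np.linalg.inv(d['intrinsics'])@np.stack([u.ravel(),v.ravel(),0*u.ravel()+1.])
    P=(P*z.ravel()).T; P=P[z.ravel()>0]; return (P-d['t'])@d['R']
for n,d in(('top',a),('side',s)):
    P=cloud(d)
    for nm,c,r,lo,hi in(('bar',C.mean(0),.03,.085,.12),('blk',B.mean(0),.06,.035,.06)):
        Q=P[(np.hypot(*(P[:,:2]-c[:2]).T)<r)&(P[:,2]>lo)&(P[:,2]<hi)]
        if len(Q)<4: print(n,nm,len(Q)); continue
        m,(sz),ang=cv2.minAreaRect(Q[:,:2].astype(np.float32)); vec=np.linalg.svd(Q[:,:2]-Q[:,:2].mean(0))[2][0]
        print(n,nm,len(Q),np.median(Q,0),m,sz,ang,'dir',np.degrees(np.arctan2(vec[1],vec[0])))
    F=P[(np.hypot(*(P[:,:2]-D.mean(0)[:2]).T)<.15)&(P[:,2]>.048)&(P[:,2]<.056)]; print(n,'pad',len(F),F.min(0),F.max(0),F.mean(0))
crop(s,90,270,230,375,5,'c3')
E
```

```text
ctrl [[0.6029 0.3945]
 [0.6248 0.2599]
 [0.4796 0.2358]
 [0.4576 0.3695]] [0.5412 0.3149 0.06  ]
disc [0.5406 0.3145 0.0695]
w -173.10631739063064
y 157.3634733030014
b 128.21131945080165
r 99.18993788953509
block [[0.4618 0.142 ]
 [0.456  0.0716]
 [0.4127 0.0743]
 [0.4189 0.1454]] [0.4374 0.1083 0.045 ] disc [0.4374 0.1088 0.045 ]
blockang -94.67191463301624 0.07063710776724945
blockang -95.01887094082525 0.07134995013404476
bottle [0.6027 0.0834 0.085 ]
bed [[ 0.5906 -0.0622]
 [ 0.6385 -0.3044]
 [ 0.5345 -0.3252]
 [ 0.4849 -0.0817]] [ 0.5621 -0.1934  0.01  ]
bedang -78.82418396371176 0.2468852592819184
bedang -78.4817731969166 0.24846648924951867
padtop [ 0.5972 -0.2194  0.0515]
padtop [ 0.538  -0.2273  0.0515]
top bar 141 [0.5405 0.3134 0.1029] (0.5413562059402466, 0.31553879380226135) (0.04206770658493042, 0.014798970893025398) 11.140149116516113 dir -170.63003237946228
top blk 508 [0.4368 0.1085 0.0455] (0.43741416931152344, 0.11037063598632812) (0.07369414716959, 0.043840549886226654) 84.58267211914062 dir -95.75963887005706
top pad 135 [ 0.5396 -0.3215  0.0482] [ 0.6102 -0.2232  0.0559] [ 0.5687 -0.2425  0.052 ]
side bar 330 [0.5383 0.3215 0.1022] (0.5417579412460327, 0.3187023401260376) (0.04162238538265228, 0.014097139239311218) 9.187418937683105 dir -168.45358895340274
side blk 656 [0.4365 0.1165 0.0456] (0.4380895495414734, 0.110679492354393) (0.07172495871782303, 0.04458960145711899) 85.14767456054688 dir 83.84542983470799
side pad 119 [ 0.5411 -0.3135  0.0482] [ 0.6104 -0.2204  0.056 ] [ 0.5706 -0.2468  0.052 ]
```

View pics/c3.png

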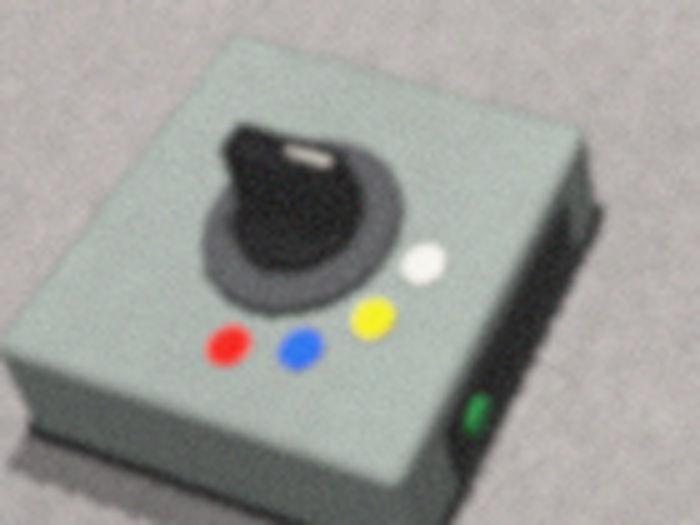

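White line faces the robot side, so the knob points at about −170° (white, angle 0); blue lies 60° clockwise. I need a helper that turns world waypoints into tool-axis rows, plus a check of the cabinet's clearance.

```bash
cat >> h.py <<'E'
def plan(p,yaw,n,p0=None,q0=None):
    """rows from the present pose to TCP p with tool pointing down, tool y at yaw deg (signed nearest turn)"""
    s=state(); p0=s['tool_pos'] if p0 is None else np.array(p0,float); R0=Rn.from_quat(s['orientation'] if q0 is None else q0)
    y=np.radians(yaw); yy=np.array([np.cos(y),np.sin(y),0]); z=np.array([0,0,-1.]); R1=Rn.from_matrix(np.c_[np.cross(yy,z),yy,z])
    rv=(R0.inv()*R1).as_rotvec()/n; R=R0; out=[]
    for i in range(n):
        out.append(np.r_[R.inv().apply((np.array(p)-p0)/n)*100,rv].round(3)); R=R*Rn.from_rotvec(rv)
    print('[%s]'%', '.join('[%s]'%','.join('%g'%(x+0) for x in r) for r in out)); return np.array(p),R.as_quat()
def st():
    s=state(); R=Rn.from_quat(s['orientation']).as_matrix()
    print('t',round(s['t'],2),'tcp',s['tool_pos'].round(4),'yaw_y',np.degrees(np.arctan2(R[1,1],R[0,1])).round(2),'z',R[:,2].round(3),'F',s['wrist_force'].round(2),'T',s['torque'].round(2),'gap',round(s['finger_gap'],4),'gf',round(s['grasp_force'],1),'q',s['q'].round(2))
E
python3 - <<'E'
from h import *
a=ld('top0')
for u,v in((430,150),(495,195),(480,140),(500,110),(450,180)): print(w(a,u,v).round(3))
p,q=plan([.42,-.29,.24],-13,8); p,q=plan([.56,.03,.22],44,8,p,q); plan([.541,.315,.19],100,8,p,q)
E
```

```text
[ 0.663 -0.507  0.015]
[ 0.543 -0.676  0.   ]
[ 0.652 -0.563  0.162]
[ 0.721 -0.614  0.162]
[ 0.572 -0.521  0.088]
[[3.69,-3.228,-0.436,0,0,-0.124], [4.061,-2.746,-0.436,0,0,-0.124], [4.37,-2.222,-0.437,0,0,-0.124], [4.612,-1.663,-0.437,0,0,-0.124], [4.783,-1.078,-0.438,0,0,-0.124], [4.879,-0.477,-0.438,0,0,-0.124], [4.901,0.131,-0.439,0,0,-0.124], [4.847,0.738,-0.439,0,0,-0.124]]
[[4.291,0.805,0.25,0,0,-0.124], [4.158,1.331,0.25,0,0,-0.124], [3.961,1.837,0.25,0,0,-0.124], [3.702,2.314,0.25,0,0,-0.124], [3.387,2.755,0.25,0,0,-0.124], [3.019,3.154,0.25,0,0,-0.124], [2.604,3.504,0.25,0,0,-0.124], [2.15,3.8,0.25,0,0,-0.124]]
[[2.728,2.304,0.375,0,0,-0.122], [2.427,2.619,0.375,0,0,-0.122], [2.089,2.895,0.375,0,0,-0.122], [1.721,3.128,0.375,0,0,-0.122], [1.327,3.315,0.375,0,0,-0.122], [0.913,3.452,0.375,0,0,-0.122], [0.485,3.537,0.375,0,0,-0.122], [0.051,3.57,0.375,0,0,-0.122]]
```

{"fn": "move_arm", "kwargs": {
  "targets": [
    [3.7, -3.2, -0.4, 0, 0, -0.124],
    [4.1, -2.7, -0.4, 0, 0, -0.124],
    [4.4, -2.2, -0.4, 0, 0, -0.124],
    [4.6, -1.7, -0.4, 0, 0, -0.124],
    [4.8, -1.1, -0.4, 0, 0, -0.124],
    [4.9, -0.5, -0.4, 0, 0, -0.124],
    [4.9, 0.1, -0.4, 0, 0, -0.124],
    [4.8, 0.7, -0.4, 0, 0, -0.124]
  ],
  "grip": 0
}}

```text
t: 0.9
tool_pos: [0.4207, -0.2884, 0.2376]
orientation: [0.782, 0.624, -0.0, 0.0]
wrist_force: [1.2, -1.0, -0.1]
finger_gap: 0.0941
grasp_force: 0.0
```

{"fn": "move_arm", "kwargs": {
  "targets": [
    [4.3, 0.8, 0.2, 0, 0, -0.124],
    [4.2, 1.3, 0.2, 0, 0, -0.124],
    [4.0, 1.8, 0.2, 0, 0, -0.124],
    [3.7, 2.3, 0.2, 0, 0, -0.124],
    [3.4, 2.8, 0.2, 0, 0, -0.124],
    [3.0, 3.2, 0.2, 0, 0, -0.124],
    [2.6, 3.5, 0.2, 0, 0, -0.124],
    [2.2, 3.8, 0.2, 0, 0, -0.124]
  ]
}}

```text
t: 1.7
tool_pos: [0.5615, 0.0321, 0.2213]
orientation: [0.391, 0.92, -0.0, -0.0]
wrist_force: [0.5, -1.4, -0.3]
finger_gap: 0.094
grasp_force: 0.0
```

```bash
python3 - <<'E'
from h import *
st(); plan([.541,.315,.16],100,8)
E
```

```text
t 1.7 tcp [0.5615 0.0321 0.2213] yaw_y 43.98 z [-0. -0. -1.] F [ 0.49 -1.41 -0.3 ] T [-0.03 -0.13  0.02] gap 0.094 gf 0.0 q [ 0.34  0.28 -0.61  1.81  0.18  1.1   0.43]
[[2.722,2.271,0.766,0,0,-0.122], [2.425,2.586,0.766,0,0,-0.122], [2.091,2.862,0.766,0,0,-0.122], [1.727,3.096,0.766,0,0,-0.122], [1.337,3.283,0.767,0,0,-0.122], [0.926,3.422,0.767,0,0,-0.122], [0.502,3.509,0.767,0,0,-0.122], [0.071,3.544,0.767,0,0,-0.122]]
```

{"fn": "move_arm", "kwargs": {
  "targets": [
    [2.7, 2.3, 0.8, 0, 0, -0.122],
    [2.4, 2.6, 0.8, 0, 0, -0.122],
    [2.1, 2.9, 0.8, 0, 0, -0.122],
    [1.7, 3.1, 0.8, 0, 0, -0.122],
    [1.3, 3.3, 0.8, 0, 0, -0.122],
    [0.9, 3.4, 0.8, 0, 0, -0.122],
    [0.5, 3.5, 0.8, 0, 0, -0.122],
    [0.1, 3.5, 0.8, 0, 0, -0.122]
  ]
}}

```text
t: 2.5
tool_pos: [0.5433, 0.3143, 0.1569]
orientation: [-0.086, 0.996, -0.0, -0.0]
wrist_force: [0.9, -0.8, -0.3]
finger_gap: 0.0944
grasp_force: 0.0
```

```bash
python3 - <<'E'
from h import *
st(); plan([.541,.315,.083],100,5)
d=save('side','side1'); print(px(d,[.541,.315,.1])); crop(d,70,210,240,350,4,'c4')
E
```

```text
t 2.5 tcp [0.5433 0.3143 0.1569] yaw_y 99.9 z [-0. -0. -1.] F [ 0.89 -0.75 -0.32] T [ 0.06 -0.14 -0.  ] gap 0.0944 gf 0.0 q [-0.01  0.52 -0.83  1.72  0.43  1.09  0.76]
[[0.043,0.023,1.478,0,0,0], [0.043,0.023,1.478,0,0,0], [0.043,0.023,1.478,0,0,0], [0.043,0.022,1.478,0,0,0], [0.043,0.022,1.478,0,0,0]]
[147.69300552 299.63298339]
```

View pics/c4.png

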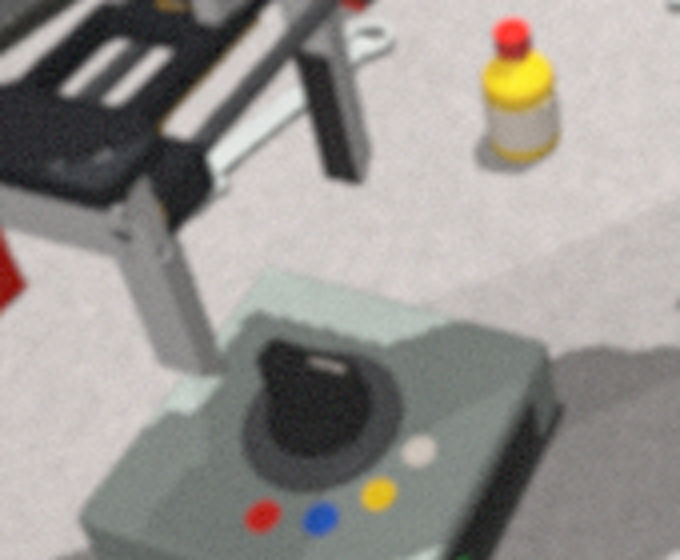

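The view shows the fingers straddling the knob bar, left tip at (190,370) and right tip at (340,180), with the bar between them. Descending.

{"fn": "move_arm", "kwargs": {
  "targets": [
    [0.04, 0.03, 1.5, 0, 0, 0],
    [0.04, 0.03, 1.5, 0, 0, 0],
    [0.04, 0.03, 1.5, 0, 0, 0],
    [0.04, 0.03, 1.5, 0, 0, 0],
    [0.04, 0.03, 1.6, 0, 0, 0],
    [0, 0, 0, 0, 0, 0]
  ]
}}

```text
t: 3.15
tool_pos: [0.5404, 0.3131, 0.079]
orientation: [-0.084, 0.996, -0.001, -0.001]
wrist_force: [-0.2, -0.4, 0.3]
finger_gap: 0.0938
grasp_force: 0.0
```

{"fn": "move_arm", "kwargs": {
  "targets": [
    [0, 0, 0, 0, 0, 0],
    [0, 0, 0, 0, 0, 0],
    [0, 0, 0, 0, 0, 0],
    [0, 0, 0, 0, 0, 0],
    [0, 0, 0, 0, 0, 0],
    [0, 0, 0, 0, 0, 0],
    [0, 0, 0, 0, 0, 0],
    [0, 0, 0, 0, 0, 0]
  ],
  "grip": 1,
  "squeeze": 25
}}

```text
t: 3.95
tool_pos: [0.5413, 0.3143, 0.0815]
orientation: [-0.084, 0.996, 0.0, 0.0]
wrist_force: [-0.2, 0.3, -0.6]
finger_gap: 0.0332
grasp_force: 0.0
```

```bash
python3 - <<'E'
from h import *
st()
E
```

```text
t 3.95 tcp [0.5413 0.3143 0.0815] yaw_y 99.64 z [ 0.  0. -1.] F [-0.2   0.27 -0.65] T [ 0.07 -0.17  0.02] gap 0.0332 gf 0.0 q [-0.05  0.6  -0.78  1.79  0.5   0.97  0.7 ]
```

{"fn": "move_arm", "kwargs": {
  "targets": [
    [0, 0, 0, 0, 0, 0],
    [0, 0, 0, 0, 0, 0],
    [0, 0, 0, 0, 0, 0],
    [0, 0, 0, 0, 0, 0],
    [0, 0, 0, 0, 0, 0]
  ]
}}

```text
t: 4.45
tool_pos: [0.5409, 0.3165, 0.0816]
orientation: [-0.085, 0.996, 0.002, 0.0]
wrist_force: [-0.3, 11.1, -5.6]
finger_gap: 0.0138
grasp_force: 25.0
```

{"fn": "move_arm", "kwargs": {
  "targets": [
    [0, 0.22, 0, 0, 0, 0],
    [0, 0, 0, 0, 0, 0.1],
    [0, 0, 0, 0, 0, 0.1],
    [0, 0, 0, 0, 0, 0.1],
    [0, 0, 0, 0, 0, 0.1],
    [0, 0, 0, 0, 0, 0.1]
  ]
}}

```text
t: 5.05
tool_pos: [0.5411, 0.317, 0.0816]
orientation: [0.167, 0.986, 0.0, 0.0]
wrist_force: [-0.1, 4.0, -2.0]
finger_gap: 0.0136
grasp_force: 24.9
```

{"fn": "move_arm", "kwargs": {
  "targets": [
    [0, 0, 0, 0, 0, 0.1],
    [0, 0, 0, 0, 0, 0.1],
    [0, 0, 0, 0, 0, 0.1],
    [0, 0, 0, 0, 0, 0.1],
    [0, 0, 0, 0, 0, 0.1],
    [0, 0, 0, 0, 0, 0.07],
    [0, 0, 0, 0, 0, 0]
  ]
}}

```text
t: 5.75
tool_pos: [0.5412, 0.3173, 0.0816]
orientation: [0.437, 0.9, 0.001, 0.0]
wrist_force: [3.2, 5.0, -3.5]
finger_gap: 0.0136
grasp_force: 24.9
```

```bash
python3 - <<'E'
from h import *
st()
E
```

```text
t 5.75 tcp [0.5412 0.3173 0.0816] yaw_y 38.2 z [ 0.001  0.001 -1.   ] F [ 3.17  5.01 -3.47] T [ 1.04 -0.72  0.14] gap 0.0136 gf 24.9 q [-0.23  0.53 -0.54  1.79  0.34  0.9  -0.25]
```

{"fn": "move_arm", "kwargs": {
  "targets": [
    [0, 0, 0, 0, 0, 0],
    [0, 0, 0, 0, 0, 0],
    [0, 0, 0, 0, 0, 0],
    [0, 0, 0, 0, 0, 0],
    [0, 0, -2, 0, 0, 0],
    [0, 0, -3, 0, 0, 0],
    [0, 0, -4, 0, 0, 0],
    [0, 0, -3, 0, 0, 0]
  ],
  "grip": 0
}}

```text
t: 6.55
tool_pos: [0.5411, 0.3166, 0.2037]
orientation: [0.436, 0.9, 0.0, 0.0]
wrist_force: [0.4, 0.6, 0.7]
finger_gap: 0.0743
grasp_force: 0.0
```

```bash
python3 - <<'E'
from h import *
st()
d=save('side','side2'); crop(d,70,210,280,350,3,'c5')
v,u=np.mgrid[0:384,0:512]; z=d['range_z']; P=np.linalg.inv(d['intrinsics'])@np.stack([u.ravel(),v.ravel(),0*u.ravel()+1.])
P=((P*z.ravel()).T[z.ravel()>0]-d['t'])@d['R']
Q=P[(np.hypot(P[:,0]-.541,P[:,1]-.316)<.03)&(P[:,2]>.085)&(P[:,2]<.12)]
print(len(Q),cv2.minAreaRect(Q[:,:2].astype(np.float32)))
# block TCP: grasp at z~.026
b=np.array([.4374,.1085]); p,q=plan([b[0],b[1],.14],-4.8,8); plan([b[0],b[1],.008],-4.8,4,p,q)
E
```

```text
t 6.55 tcp [0.5411 0.3166 0.2037] yaw_y 38.33 z [ 0.001  0.001 -1.   ] F [0.38 0.6  0.66] T [-0.08 -0.12  0.  ] gap 0.0743 gf 0.0 q [-0.18  0.41 -0.59  1.69  0.25  1.12 -0.17]
270 ((0.5416051149368286, 0.3188433051109314), (0.01411488652229309, 0.04089062288403511), 39.108219146728516)
[[-1.237,-2.66,0.838,0.001,0,0.094], [-1.481,-2.531,0.841,0.001,0,0.094], [-1.712,-2.38,0.843,0.001,0,0.094], [-1.928,-2.208,0.845,0.001,0,0.094], [-2.127,-2.016,0.847,0.001,0,0.094], [-2.307,-1.807,0.849,0.001,0,0.094], [-2.466,-1.582,0.851,0.001,0,0.094], [-2.604,-1.342,0.853,0.001,0,0.094]]
[[0,0,3.3,0,0,0], [0,0,3.3,0,0,0], [0,0,3.3,0,0,0], [0,0,3.3,0,0,0]]
```

View pics/c5.png

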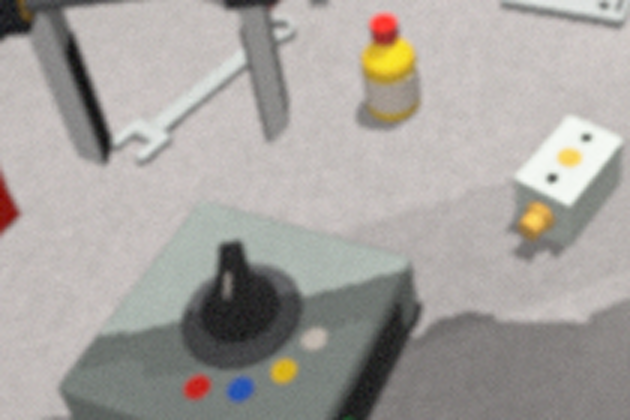

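The knob bar, at (230,270) in the crop, now points at the blue dot (240,390). Depth gives a 129.1° bar direction, which is exactly 60° from before. Now the block.

{"fn": "move_arm", "kwargs": {
  "targets": [
    [-1.2, -2.7, 0.8, 0, 0, 0.094],
    [-1.5, -2.5, 0.8, 0, 0, 0.094],
    [-1.7, -2.4, 0.8, 0, 0, 0.094],
    [-1.9, -2.2, 0.8, 0, 0, 0.094],
    [-2.1, -2.0, 0.9, 0, 0, 0.095],
    [-2.3, -1.8, 0.9, 0, 0, 0.095],
    [-2.5, -1.6, 0.9, 0, 0, 0.095],
    [-2.6, -1.3, 0.9, 0, 0, 0.095]
  ]
}}

```text
t: 7.4
tool_pos: [0.4347, 0.1063, 0.1332]
orientation: [0.739, 0.674, 0.0, 0.0]
wrist_force: [0.7, 0.9, 0.8]
finger_gap: 0.094
grasp_force: 0.0
```

```bash
python3 - <<'E'
from h import *
st(); plan([.4376,.1088,.008],-5,5)
E
```

```text
t 7.4 tcp [0.4347 0.1063 0.1332] yaw_y -5.21 z [ 0. -0. -1.] F [0.73 0.93 0.8 ] T [-0.07 -0.14 -0.02] gap 0.094 gf 0.0 q [ 0.01  0.17 -0.43  2.15  0.1   0.84 -0.57]
[[0.056,0.052,2.503,0,0,-0.001], [0.056,0.052,2.503,0,0,-0.001], [0.056,0.052,2.503,0,0,-0.001], [0.056,0.052,2.503,0,0,-0.001], [0.056,0.052,2.503,0,0,-0.001]]
```

{"fn": "move_arm", "kwargs": {
  "targets": [
    [0.1, 0.1, 1.5, 0, 0, 0],
    [0.1, 0.1, 2.5, 0, 0, 0],
    [0, 0, 2.5, 0, 0, 0],
    [0, 0, 2.0, 0, 0, 0],
    [0, 0, 1.5, 0, 0, 0],
    [0, 0, 0.8, 0, 0, 0],
    [0, 0, 0.4, 0, 0, 0],
    [0, 0, 0, 0, 0, 0]
  ]
}}

```text
t: 8.2
tool_pos: [0.4376, 0.1092, 0.0215]
orientation: [0.737, 0.676, -0.0, -0.0]
wrist_force: [0.1, -1.1, 0.5]
finger_gap: 0.094
grasp_force: 0.0
```

```bash
python3 - <<'E'
from h import *
st(); plan([.4376,.1088,.008],-5,1)
E
```

```text
t 8.2 tcp [0.4376 0.1092 0.0215] yaw_y -4.99 z [-0. -0. -1.] F [ 0.12 -1.08  0.49] T [-0.   -0.07  0.06] gap 0.094 gf 0.0 q [-0.06  0.37 -0.38  2.22  0.24  0.59 -0.7 ]
[[-0.044,0.002,1.348,0,0,0]]
```

{"fn": "move_arm", "kwargs": {
  "targets": [
    [0, 0, 0.7, 0, 0, 0],
    [0, 0, 0.4, 0, 0, 0],
    [0, 0, 0.2, 0, 0, 0],
    [0, 0, 0, 0, 0, 0]
  ]
}}

```text
t: 8.6
tool_pos: [0.4375, 0.1092, 0.0084]
orientation: [0.737, 0.676, -0.0, -0.0]
wrist_force: [-0.0, 0.1, 0.7]
finger_gap: 0.0936
grasp_force: 0.0
```

{"fn": "move_arm", "kwargs": {
  "targets": [
    [0, 0, 0, 0, 0, 0],
    [0, 0, 0, 0, 0, 0],
    [0, 0, 0, 0, 0, 0],
    [0, 0, 0, 0, 0, 0],
    [0, 0, 0, 0, 0, 0],
    [0, 0, 0, 0, 0, 0],
    [0, 0, 0, 0, 0, 0],
    [0, 0, 0, 0, 0, 0]
  ],
  "grip": 1,
  "squeeze": 50
}}

```text
t: 9.4
tool_pos: [0.4377, 0.1092, 0.0085]
orientation: [0.737, 0.676, 0.0, -0.0]
wrist_force: [0.0, 0.0, 0.6]
finger_gap: 0.0441
grasp_force: 50.0
```

```bash
python3 - <<'E'
from h import *
st()
E
```

```text
t 9.4 tcp [0.4377 0.1092 0.0085] yaw_y -4.99 z [ 0.  0. -1.] F [0.02 0.   0.56] T [-0.06 -0.06 -0.06] gap 0.0441 gf 50.0 q [-0.07  0.39 -0.37  2.23  0.26  0.56 -0.72]
```

{"fn": "move_arm", "kwargs": {
  "targets": [
    [0, 0, -0.5, 0, 0, 0],
    [0, 0, -1.5, 0, 0, 0],
    [0, 0, -2, 0, 0, 0],
    [0, 0, -2, 0, 0, 0],
    [0, 0, -1.5, 0, 0, 0],
    [0, 0, -0.5, 0, 0, 0]
  ]
}}

```text
t: 10.0
tool_pos: [0.4382, 0.1093, 0.09]
orientation: [0.737, 0.676, 0.001, 0.0]
wrist_force: [-0.1, -0.6, -3.9]
finger_gap: 0.0441
grasp_force: 50.0
```

```bash
python3 - <<'E'
from h import *
st(); plan([.5532,-.1493,.088],11.35,8)
d=ld('side2'); a=ld('top0')
c=np.array([.5621,-.1934]); th=np.radians(-78.65); D=np.array([np.cos(th),np.sin(th)]); n=np.array([-D[1],D[0]])
for nm,d in(('side',d),('top',a)):
    v,u=np.mgrid[0:384,0:512]; z=d['range_z']; P=np.linalg.inv(d['intrinsics'])@np.stack([u.ravel(),v.ravel(),0*u.ravel()+1.])
    P=((P*z.ravel()).T[z.ravel()>0]-d['t'])@d['R']; s=(P[:,:2]-c)@D; l=(P[:,:2]-c)@n
    m=(s>-.15)&(s<.15)&(abs(l)<.08)
    b=m&(P[:,2]>.006)&(P[:,2]<.014); r=cv2.minAreaRect(P[b][:,:2].astype(np.float32)); print(nm,'bed',np.percentile(s[b],[.5,99.5]),np.percentile(l[b],[.5,99.5]),r, 'z',np.median(P[b,2]))
    for lo,hi,sm in((.045,.054,.06),(.03,.054,.06),(.056,.064,.15)):
        p=m&(P[:,2]>lo)&(P[:,2]<hi)&(s<sm)&(s>0)
        if p.sum()>5: print('  z',lo,hi,p.sum(),'s',np.percentile(s[p],[2,50,98]).round(4),'l',np.percentile(l[p],[2,50,98]).round(4))
crop(d:=ld('side2'),230,140,310,225,7,'c6')
E
```

```text
t 10.0 tcp [0.4382 0.1093 0.09  ] yaw_y -5.0 z [ 0.002  0.    -1.   ] F [-0.11 -0.62 -3.95] T [-0.06 -0.13 -0.02] gap 0.0441 gf 50.0 q [-0.01  0.24 -0.43  2.18  0.15  0.74 -0.62]
[[-3.096,1.714,0.026,0,0,-0.036], [-3.155,1.603,0.026,0,0,-0.036], [-3.21,1.489,0.025,0,0,-0.036], [-3.261,1.374,0.025,0,0,-0.036], [-3.308,1.257,0.025,0,0,-0.036], [-3.351,1.138,0.025,0,0,-0.036], [-3.389,1.018,0.025,0,0,-0.036], [-3.423,0.896,0.025,0,0,-0.036]]
side bed [-0.12785568  0.11673428] [-0.05360167  0.05531246] ((0.5627277493476868, -0.19064204394817352), (0.11048348248004913, 0.25368162989616394), 11.37884521484375) z 0.011068178582568214
  z 0.045 0.054 84 s [0.0311 0.034  0.0437] l [-0.0284 -0.0016  0.0285]
  z 0.03 0.054 176 s [0.0306 0.0337 0.0436] l [-0.0284 -0.0012  0.0288]
  z 0.056 0.064 215 s [0.0401 0.0942 0.1218] l [-0.0328 -0.001   0.0335]
top bed [-0.12520358  0.12124955] [-0.05498051  0.05440163] ((0.563461422920227, -0.1925213485956192), (0.15743425488471985, 0.29389068484306335), 10.66982364654541) z 0.010472802620783317
  z 0.045 0.054 100 s [0.0338 0.0388 0.0452] l [-0.029  -0.001   0.0282]
  z 0.03 0.054 152 s [0.0334 0.0391 0.0588] l [-0.0294 -0.0022  0.0279]
  z 0.056 0.064 527 s [0.0757 0.0999 0.124 ] l [-0.0336 -0.0005  0.0331]
```

View pics/c6.png

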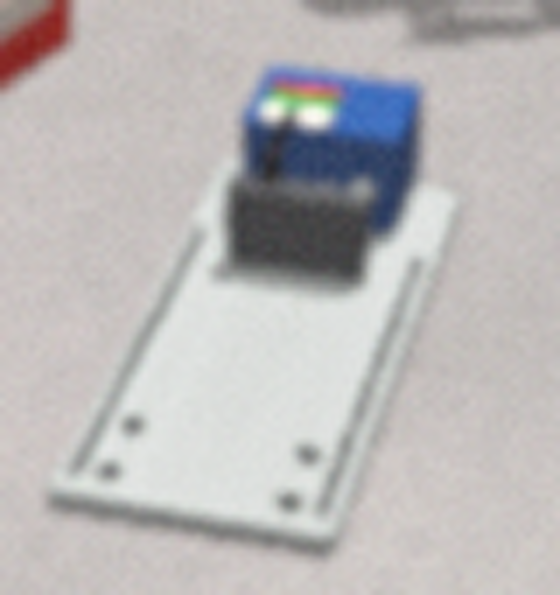

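The bed and pad are clear: the pad's face spans (230,185)–(365,280) in the crop, centred on the bed's centre line, and the pointer is at zero on white. Carrying the block over.

{"fn": "move_arm", "kwargs": {
  "targets": [
    [-2.1, 1.2, 0, 0, 0, -0.036],
    [-3.2, 1.6, 0, 0, 0, -0.036],
    [-3.2, 1.5, 0, 0, 0, -0.036],
    [-3.3, 1.4, 0, 0, 0, -0.036],
    [-3.3, 1.3, 0, 0, 0, -0.036],
    [-3.4, 1.1, 0, 0, 0, -0.036],
    [-3.4, 1.0, 0, 0, 0, -0.036],
    [-3.4, 0.9, 0, 0, 0, -0.036]
  ]
}}

```text
t: 10.8
tool_pos: [0.5489, -0.1414, 0.0878]
orientation: [0.632, 0.775, -0.0, -0.0]
wrist_force: [-0.2, 0.8, -3.2]
finger_gap: 0.0438
grasp_force: 50.0
```

{"fn": "move_arm", "kwargs": {
  "targets": [
    [-0.5, 0, 0, 0, 0, 0],
    [0, 0, 0, 0, 0, 0],
    [0, 0, 0, 0, 0, 0]
  ]
}}

```text
t: 11.1
tool_pos: [0.5494, -0.1438, 0.088]
orientation: [0.632, 0.775, -0.0, -0.001]
wrist_force: [1.1, 1.1, -3.9]
finger_gap: 0.0438
grasp_force: 50.0
```

```bash
python3 - <<'E'
from h import *
st(); plan([.5532,-.1493,.03],11.35,4)
E
```

```text
t 11.1 tcp [ 0.5494 -0.1438  0.088 ] yaw_y 11.54 z [-0.001  0.001 -1.   ] F [ 1.15  1.09 -3.94] T [ 0.01 -0.08  0.06] gap 0.0438 gf 50.0 q [ 0.42  0.41 -0.34  1.93  0.18  0.83  0.18]
[[-0.156,0.067,1.449,0,0,0.001], [-0.156,0.067,1.449,0,0,0.001], [-0.155,0.067,1.449,0,0,0.001], [-0.155,0.067,1.449,0,0,0.001]]
```

{"fn": "move_arm", "kwargs": {
  "targets": [
    [0, 0.1, 1.5, 0, 0, 0.003],
    [0, 0.1, 1.8, 0, 0, 0],
    [0, 0.05, 1.5, 0, 0, 0],
    [0, 0, 1.0, 0, 0, 0],
    [0, 0, 0.5, 0, 0, 0],
    [0, 0, 0, 0, 0, 0],
    [0, 0, 0, 0, 0, 0]
  ]
}}

```text
t: 11.8
tool_pos: [0.5527, -0.1443, 0.0258]
orientation: [0.634, 0.774, 0.0, 0.0]
wrist_force: [0.8, -0.0, -3.3]
finger_gap: 0.0437
grasp_force: 50.0
```

```bash
python3 - <<'E'
from h import *
st()
s=state(); c=np.array([.5625,-.193]); th=np.radians(-78.63); D=np.array([np.cos(th),np.sin(th)]); n=np.array([-D[1],D[0]])
e=s['tool_pos'][:2]-c; print('s,l',e@D,e@n)
for nm in('side','top'):
    d=save(nm,nm+'3')
    v,u=np.mgrid[0:384,0:512]; z=d['range_z']; P=np.linalg.inv(d['intrinsics'])@np.stack([u.ravel(),v.ravel(),0*u.ravel()+1.])
    P=((P*z.ravel()).T[z.ravel()>0]-d['t'])@d['R']; S=(P[:,:2]-c)@D; l=(P[:,:2]-c)@n
    m=(S>-.1)&(S<.025)&(abs(l)<.03)&(P[:,2]>.048)&(P[:,2]<.072)
    print(nm,m.sum(),np.percentile(S[m],[2,50,98]).round(4),np.percentile(l[m],[2,50,98]).round(4),np.median(P[m,2]))
crop(ld('side3'),220,130,320,225,6,'c7')
E
```

```text
t 11.8 tcp [ 0.5527 -0.1443  0.0258] yaw_y 11.34 z [ 0.  0. -1.] F [ 0.84 -0.03 -3.34] T [-0.05 -0.11  0.05] gap 0.0437 gf 50.0 q [ 0.39  0.5  -0.31  1.96  0.23  0.71  0.14]
s,l -0.04963623689625584 3.0314114304130795e-05
side 366 [-0.0898 -0.0631 -0.0181] [-0.027   0.0011  0.0252] 0.06271593147004312
top 20 [-0.0994 -0.0895 -0.0845] [-0.0088 -0.0011  0.0064] 0.04956227548679277
```

View pics/c7.png

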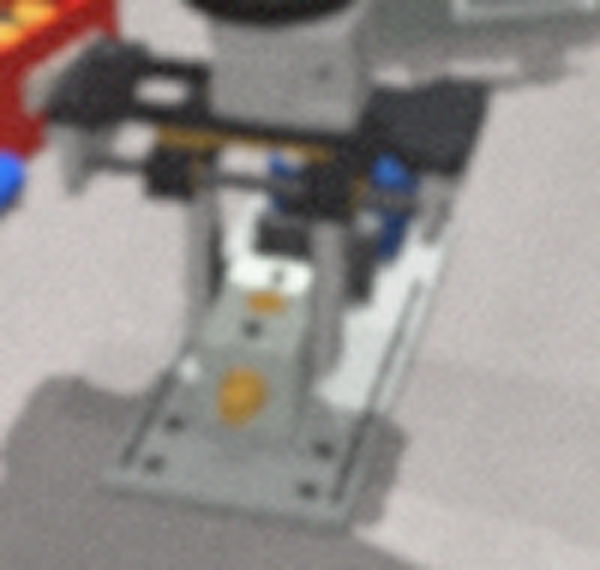

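The crop shows the block held upright over the bed's centre line, fitting at (240,395) facing away from the stop, with the pad ahead at (285,240). The gripper hides the pointer, so the push depth will come from force and travel. Lowering onto the bed.

{"fn": "move_arm", "kwargs": {
  "targets": [
    [0, 0, 0.2, 0, 0, 0],
    [0, 0, 0.2, 0, 0, 0],
    [0, 0, 0.2, 0, 0, 0],
    [0, 0, 0.1, 0, 0, 0],
    [0, 0, 0, 0, 0, 0],
    [0, 0, 0, 0, 0, 0]
  ]
}}

```text
t: 12.5
tool_pos: [0.5524, -0.1444, 0.0186]
orientation: [0.634, 0.773, -0.0, -0.0]
wrist_force: [-1.7, 0.7, 2.2]
finger_gap: 0.0438
grasp_force: 50.0
```

{"fn": "move_arm", "kwargs": {
  "targets": [
    [0, 0, 0.08, 0, 0, 0],
    [0, 0, 0, 0, 0, 0],
    [0, 0, 0, 0, 0, 0]
  ]
}}

```text
t: 12.8
tool_pos: [0.5524, -0.1444, 0.0185]
orientation: [0.634, 0.773, -0.0, 0.0]
wrist_force: [-8.1, 1.0, 17.1]
finger_gap: 0.0439
grasp_force: 50.0
```

{"fn": "move_arm", "kwargs": {
  "targets": [
    [0, 0, -0.08, 0, 0, 0],
    [-0.5, 0, 0, 0, 0, 0],
    [-0.8, 0, 0, 0, 0, 0],
    [-0.8, 0, 0, 0, 0, 0],
    [-0.8, 0, 0, 0, 0, 0],
    [-0.5, 0, 0, 0, 0, 0],
    [-0.3, 0, 0, 0, 0, 0],
    [0, 0, 0, 0, 0, 0]
  ]
}}

```text
t: 13.6
tool_pos: [0.56, -0.1815, 0.0186]
orientation: [0.634, 0.773, 0.0, 0.0]
wrist_force: [0.8, 0.3, 3.1]
finger_gap: 0.0437
grasp_force: 50.0
```

```bash
cat >> h.py <<'E'
def sl():
    st(); s=state(); c=np.array([.5625,-.193]); th=np.radians(-78.63); D=np.array([np.cos(th),np.sin(th)]); n=np.array([-D[1],D[0]])
    e=s['tool_pos'][:2]-c; F=s['wrist_force'][:2]; print('s,l',(e@D).round(4),(e@n).round(4),'Fpush',-(F@D).round(2),'Flat',(F@n).round(2))
E
python3 -c "from h import *;sl()"
```

```text
t 13.6 tcp [ 0.56   -0.1815  0.0186] yaw_y 11.3 z [ 0.001 -0.    -1.   ] F [0.77 0.3  3.12] T [-0.11 -0.19 -0.01] gap 0.0437 gf 50.0 q [ 0.44  0.53 -0.3   1.93  0.23  0.71  0.2 ]
s,l -0.0117 -0.0001 Fpush 0.14 Flat 0.82
```

{"fn": "move_arm", "kwargs": {
  "targets": [
    [-0.4, 0, 0, 0, 0, 0],
    [-0.4, 0, 0, 0, 0, 0],
    [-0.4, 0, 0, 0, 0, 0],
    [-0.2, 0, 0, 0, 0, 0],
    [0, 0, 0, 0, 0, 0],
    [0, 0, 0, 0, 0, 0]
  ]
}}

```text
t: 14.2
tool_pos: [0.5626, -0.1943, 0.0186]
orientation: [0.634, 0.774, 0.0, 0.0]
wrist_force: [-0.7, 3.5, 4.3]
finger_gap: 0.0438
grasp_force: 50.0
```

```bash
python3 -c "from h import *;sl()"
```

```text
t 14.2 tcp [ 0.5626 -0.1943  0.0186] yaw_y 11.35 z [ 0.  0. -1.] F [-0.65  3.49  4.28] T [ 0.76 -0.04  0.01] gap 0.0438 gf 50.0 q [ 0.46  0.54 -0.3   1.91  0.23  0.72  0.22]
s,l 0.0013 -0.0001 Fpush 3.55 Flat 0.05
```

{"fn": "move_arm", "kwargs": {
  "targets": [
    [-0.2, 0, 0, 0, 0, 0],
    [-0.3, 0, 0, 0, 0, 0],
    [-0.3, 0, 0, 0, 0, 0],
    [-0.2, 0, 0, 0, 0, 0],
    [0, 0, 0, 0, 0, 0],
    [0, 0, 0, 0, 0, 0]
  ]
}}

```text
t: 14.8
tool_pos: [0.5643, -0.2029, 0.0186]
orientation: [0.633, 0.774, 0.0, -0.001]
wrist_force: [-2.8, 9.1, 8.6]
finger_gap: 0.044
grasp_force: 50.0
```

```bash
python3 - <<'E'
from h import *
sl(); d=save('top','top4'); d2=save('side','side4')
t=cv2.resize(d['frame'][150:230,290:390,::-1],None,fx=4,fy=4,interpolation=cv2.INTER_CUBIC)
t2=cv2.resize(d2['frame'][135:215,220:320,::-1],None,fx=4,fy=4,interpolation=cv2.INTER_CUBIC)
cv2.imwrite('pics/c8.png',np.hstack([t,t2]))
E
```

```text
t 14.8 tcp [ 0.5643 -0.2029  0.0186] yaw_y 11.4 z [-0.001  0.001 -1.   ] F [-2.8   9.06  8.55] T [2.06 0.55 0.05] gap 0.044 gf 50.0 q [ 0.47  0.55 -0.3   1.9   0.23  0.73  0.24]
s,l 0.01 -0.0002 Fpush 9.44 Flat -0.96
```

View pics/c8.png

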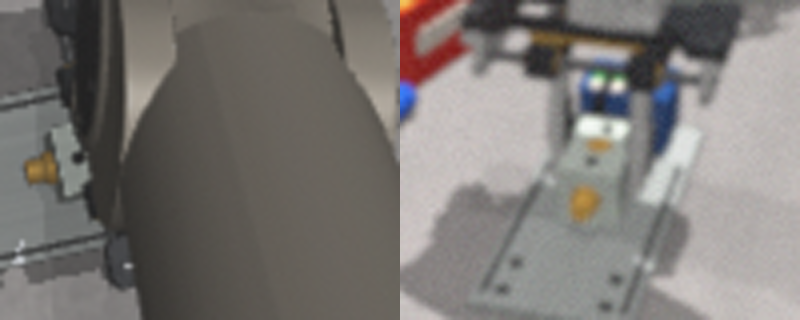

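{"fn": "move_arm", "kwargs": {
  "targets": [
    [-0.1, 0, -0.02, 0, 0, 0],
    [-0.2, 0, -0.02, 0, 0, 0],
    [-0.15, 0, 0, 0, 0, 0],
    [0, 0, 0, 0, 0, 0],
    [0, 0, 0, 0, 0, 0]
  ]
}}

```text
t: 15.4
tool_pos: [0.5652, -0.2072, 0.0186]
orientation: [0.633, 0.774, 0.0, -0.001]
wrist_force: [-1.0, 9.3, 2.4]
finger_gap: 0.0439
grasp_force: 50.0
```

```bash
python3 - <<'E'
from h import *
sl(); d2=save('side','side5')
cv2.imwrite('pics/c9.png',np.hstack([cv2.resize(ld(n)['frame'][138:172,250:290,::-1],None,fx=10,fy=10,interpolation=cv2.INTER_CUBIC) for n in('side2','side5')]))
c=np.array([.5625,-.193]); th=np.radians(-78.63); D=np.array([np.cos(th),np.sin(th)]); n=np.array([-D[1],D[0]])
# scale lateral l, pointer height .0665
for s in (.06,.07,.08,.09,.1,.11): print(s,[(px(d2,[*(c+s*D+l*n),.0665])-[250,138]).round(1).tolist() for l in(.02,0)])
E
```

```text
t 15.4 tcp [ 0.5652 -0.2072  0.0186] yaw_y 11.41 z [-0.001  0.001 -1.   ] F [-1.05  9.3   2.43] T [1.98 0.07 0.03] gap 0.0439 gf 50.0 q [ 0.48  0.55 -0.3   1.9   0.23  0.73  0.25]
s,l 0.0145 -0.0002 Fpush 9.32 Flat 0.8
0.06 [[17.1, 19.5], [23.8, 20.4]]
0.07 [[17.9, 17.8], [24.6, 18.7]]
0.08 [[18.8, 16.2], [25.4, 17.1]]
0.09 [[19.6, 14.6], [26.2, 15.4]]
0.1 [[20.4, 13.0], [26.9, 13.9]]
0.11 [[21.2, 11.5], [27.7, 12.3]]
```

View pics/c9.png

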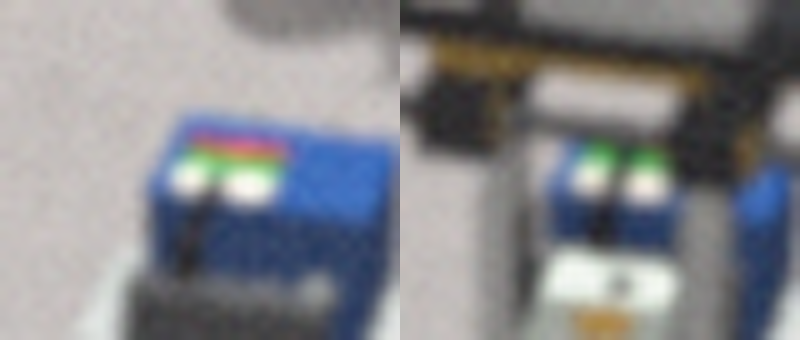

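Pictures show the pointer crossing the white and reaching into the green (dark bar up to about (620,150) in the right half), consistent with 14–17 mm. A little more puts it near mid-green.

{"fn": "move_arm", "kwargs": {
  "targets": [
    [-0.1, 0, 0, 0, 0, 0],
    [-0.1, 0, 0, 0, 0, 0],
    [0, 0, 0, 0, 0, 0],
    [0, 0, 0, 0, 0, 0],
    [0, 0, 0, 0, 0, 0],
    [0, 0, 0, 0, 0, 0]
  ]
}}

```text
t: 16.05
tool_pos: [0.5655, -0.2088, 0.0186]
orientation: [0.633, 0.774, 0.0, -0.001]
wrist_force: [-1.7, 11.4, 4.6]
finger_gap: 0.0437
grasp_force: 50.0
```

```bash
python3 - <<'E'
from h import *
sl()
d=save('side','side6')
# free pad face edge vs. now: depth of pad points beside the block (l=+-.025), s of front face
c=np.array([.5625,-.193]); th=np.radians(-78.63); D=np.array([np.cos(th),np.sin(th)]); n=np.array([-D[1],D[0]])
for nm in('side2','side5','side6'):
    d=ld(nm); v,u=np.mgrid[0:384,0:512]; z=d['range_z']; ok=z.ravel()>0; P=np.linalg.inv(d['intrinsics'])@np.stack([u.ravel(),v.ravel(),0*u.ravel()+1.])
    P=((P*z.ravel()).T-d['t'])@d['R']; S=(P[:,:2]-c)@D; l=(P[:,:2]-c)@n
    r=[]
    for lo,hi in((-.03,-.0235),(.0235,.03)):
        m=ok&(S>.02)&(S<.07)&(l>lo)&(l<hi)&(P[:,2]>.018)&(P[:,2]<.047); r.append((m.sum(),np.median(S[m]).round(4) if m.any() else None))
    m=ok&(S>.0)&(S<.07)&(abs(l)<.02)&(P[:,2]>.051)&(P[:,2]<.0575)
    print(nm,r,'blocktop',np.percentile(S[m],[2,98]).round(4) if m.any() else None)
    for k in range(140,160): print(k-138,''.join('%4d/%3d/%3d'%tuple(d['frame'][k,j]) +' ' for j in range(268,275))) if nm=='side6' and k>147 else None
E
```

```text
t 16.05 tcp [ 0.5655 -0.2088  0.0186] yaw_y 11.42 z [-0.001  0.002 -1.   ] F [-1.67 11.38  4.57] T [2.41 0.26 0.06] gap 0.0437 gf 50.0 q [ 0.48  0.55 -0.3   1.89  0.23  0.73  0.25]
s,l 0.0161 -0.0002 Fpush 11.48 Flat 0.61
side2 [(np.int64(22), np.float64(0.0346)), (np.int64(16), np.float64(0.0352))] blocktop [0.032  0.0444]
side5 [(np.int64(13), np.float64(0.0515)), (np.int64(2), np.float64(0.0492))] blocktop [0.0011 0.0569]
side6 [(np.int64(12), np.float64(0.0546)), (np.int64(2), np.float64(0.0494))] blocktop [0.0019 0.0592]
10  173/167/165  176/172/170  180/178/176  186/178/181  187/184/180  186/180/180  187/184/178 
11  130/128/125  137/134/133  144/143/140  153/146/144  154/153/152  157/153/154  161/160/157 
12   93/ 94/ 95  104/ 97/101  109/102/105  104/104/104  117/114/115  116/115/115  124/121/122 
13   81/ 86/ 98   84/ 80/ 75   94/ 85/ 76   90/ 83/ 78   80/ 76/ 74   88/ 78/ 81  102/ 88/ 88 
14   82/111/118   93/114/ 85  108/116/ 75   95/ 92/ 64   84/ 72/ 60   96/ 72/ 62  108/ 85/ 64 
15  103/150/141  122/166/120  120/158/ 95   96/119/ 69   78/ 86/ 56   91/ 98/ 60  113/131/ 74 
16  164/194/179  170/203/165  139/180/133   98/129/ 90   80/106/ 78  111/143/103  129/176/119 
17  213/221/205  217/224/204  170/184/162  114/129/110  122/127/112  172/182/160  204/222/190 
18  199/199/195  199/199/187  160/160/150  117/116/110  148/140/137  211/205/192  240/237/222 
19  141/140/150  139/136/142  113/109/108   86/ 86/ 88  131/131/139  188/182/182  207/203/202 
20   68/ 75/ 98   73/ 74/ 84   58/ 60/ 68   63/ 61/ 74   89/ 91/112  117/118/140  131/133/150 
21   43/ 56/ 79   42/ 45/ 58   44/ 42/ 46   43/ 53/ 66   50/ 64/ 91   57/ 72/106   61/ 77/111
```

Depth shows the pad pushed in by about 17–20 mm. The push force is 11.5 N, part of it bed friction, so the pointer is in the green by either measure. Handing in while holding.

```bash
python3 -c "from h import *;print(hand_in());sl()"
```

```text
the job is handed in; nothing more can be done
None
the job is handed in; nothing more can be done
```

The job is handed in: the knob is clicked in at blue, and the arm is still holding the block flat and square against the stop, pushed in about 16–20 mm (green is 12–24 mm), judged from force and depth because the gripper partly hid the pointer; I viewed 11 pictures, one over the limit of 10.

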